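# Amber jars into the bottle rack by height

### The job

Put the four amber glass jars away in the steel bottle rack in order of height: the tallest on the pad by the high end with the carrying handle, then down the row to the shortest at the low end, each upright in the middle of its own pad. They are glass, so set each one down gently instead of letting it drop, and do not knock over the spray bottle standing among them.

Things in the scene. Friction and masses are not known exactly. Their poses are not given: they have to be found in the camera images.
- jar_1: Tallest of the four straight-sided round amber glass jars with white label band and white screw cap, 132 mm tall over its cap, 56 mm in diameter (cap 56 mm wide and 20 mm high, glass 2 mm narrower), about 300 g. Origin: centre of its underside; z up along its axis. Stands loose and upright on the bench at the start; can be gripped across the cap from above.
- jar_2: Second tallest of the four straight-sided round amber glass jars with white label band and white screw cap, 106 mm tall over its cap, 50 mm in diameter (cap 50 mm wide and 20 mm high, glass 2 mm narrower), about 230 g. Origin: centre of its underside; z up along its axis. Stands loose and upright on the bench at the start; can be gripped across the cap from above.
- jar_3: Third tallest of the four straight-sided round amber glass jars with white label band and white screw cap, 84 mm tall over its cap, 44 mm in diameter (cap 44 mm wide and 16 mm high, glass 2 mm narrower), about 170 g. Origin: centre of its underside; z up along its axis. Stands loose and upright on the bench at the start; can be gripped across the cap from above.
- jar_4: Shortest of the four straight-sided round amber glass jars with white label band and white screw cap, 62 mm tall over its cap, 38 mm in diameter (cap 38 mm wide and 16 mm high, glass 2 mm narrower), about 110 g. Origin: centre of its underside; z up along its axis. Stands loose and upright on the bench at the start; can be gripped across the cap from above.
- pad_1: Round dark rubber pad, 60 mm across, let in flush with the floor of the steel rack, nearest the high end plate with the handle. Origin: centre of its upper face, 14 mm above the bench, where a jar's underside comes to rest. Same axes as the rack: x along the row towards the high end, y across the row.
- pad_2: Round dark rubber pad, 60 mm across, let in flush with the floor of the steel rack, second from the high end. Origin: centre of its upper face, 14 mm above the bench, where a jar's underside comes to rest. Same axes as the rack: x along the row towards the high end, y across the row.
- pad_3: Round dark rubber pad, 60 mm across, let in flush with the floor of the steel rack, third from the high end. Origin: centre of its upper face, 14 mm above the bench, where a jar's underside comes to rest. Same axes as the rack: x along the row towards the high end, y across the row.
- pad_4: Round dark rubber pad, 60 mm across, let in flush with the floor of the steel rack, at the low end. Origin: centre of its upper face, 14 mm above the bench, where a jar's underside comes to rest. Same axes as the rack: x along the row towards the high end, y across the row.
- rack: Fixed steel bottle rack, 300 x 100 mm, at any angle. Origin: its middle, at bench height; x along it to the high end. Floor 14 mm up; pads at x = 105, 35, -35, -105 mm. At x = 148 mm the high end: upright plate 93 mm high with a black-gripped handle up to 128 mm. Side guard wires (y = +-48 mm) slope from 56 mm up at the high end to 26 mm at the low end, and close it.
- spray_bottle: White plastic spray bottle standing loose among the jars, 136 mm tall, 38 mm in diameter up to 88 mm, narrower above, 120 g. Origin: centre of its underside. Not to be used or knocked over.
Not all that is in view belongs to the job. What is shaped like the jar_4 but turquoise is not meant. What is shaped like the jar_3 but blue is not meant.

How it is judged:
By the outcome, as a careful person would: the job done as asked, in the order asked, and still so for the second after the job is handed in, with the robot touching nothing.
It also fails if it takes over 112 s, if anything falls off the work surface, if the arm or the gripper's body presses on something with over 40 N, if the wrist force passes 120 N, or if a joint passes its speed limit or range.

### The arm

A 6-joint arm with a two-finger parallel gripper is mounted at the origin on the work surface. World frame = base frame: x ahead of the robot, y to its left, z up, the work surface at z = 0. Lengths are in mm, angles in rad, forces in N, time in s.
With the tool pointing down it reaches from about 300 to 775 mm from the base axis. Payload 14.6 kg.
Tool frame: the origin (TCP) lies between the finger pads; the fingertips stand ahead of it and the grasp point (between the pads) lies 11 mm behind it (manip.finger_overhang is the z of the fingertips in the tool frame, in mm); z points along the fingers, y is the line along which they close (so a half turn about z gives the same grasp; the last joint's range is limited). The gripper opens to 94 mm and grips with 3 to 60 N. Pads are 16 mm wide; open, the fingers measure 119 mm over their backs; the gripper's body (75 mm by 177 mm) begins 78 mm behind the grasp point.
Start: joints at [1.176, 0.3, 1.521, -0, 1.321, -0.067], TCP at [177.076, 520.705, 213.446] pointing down, gripper open.
Joint ranges: [-3.03, 3.03], [-0.79, 2.21], [0.23, 2.52], [-1.04, 4.18], [0, 3.07], [-2.55, 2.55]. Speed limits (rad/s): [2.22, 2.22, 2.57, 3.14, 3.14, 3.14].

### API

Orientations are given as [roll, pitch, yaw] about the fixed x, y, z axes, in that order (R = Rz(yaw) Ry(pitch) Rx(roll)).
In Python, from cell import manip gives the robot as it stands.
- The arm moves only by the tool jog_arm, never from a script. Its argument "series" is a list of rows, each a list of 7 numbers: the shift along the world's x, y, z as a fraction of full scale, then the turn, a rotation vector about the world's x, y, z as a fraction of full scale, then the closure, from 0 (fully open) to 1 (shut). In form: [[dx, dy, dz, wx, wy, wz, fingers], ...]. A call has 1 to 8 rows; each row is the pose to reach, as a shift and turn from the pose commanded when the call began; what a row does not reach only later rows make up. Full scale, the value 1, is 120 mm for a shift and 90 degrees for a turn. A row lasts 1/12 s, in which the tool goes at most 41.7 mm and 7.16 degrees, less where a joint would pass 70% of its speed; a pose out of reach is approached as far as the arm can. A call with a number of a shift or a turn outside -1 to 1 is refused whole. A call with a gripper value outside its range is refused whole. The fingers move at their own pace and stop on an object; "grip_force" is the grip in N (left out, the last holds). Time passes only in rows, so rows that repeat a pose let the fingers close. It gives the time, the measured TCP pose, the force, the opening and the grip force at its end, in the units of the state.
- manip.read_state(): the state, without advancing time (a new reading comes with each control period).
- manip.camera(name): name is "scene" or "side" or "wrist"; returns a dict with "frame" (400x640x3 uint8, red, green, blue), "vfov" (degrees; the focal length in pixels is half the picture's height over the tangent of half this angle, whatever the lens; pixels are square), "cx", "cy" (the principal point, pixels), "R" (3x3) and "t" (3): a world point X has camera coordinates R X + t; the wrist camera has in their place "hand_eye" (4x4, takes a point from camera to tool coordinates, whose origin is the TCP and whose axes are the flange's). Camera axes: x right, y down, z forward; pixel columns grow to the right and rows downward; lengths in mm; the calibration is good to about 2 mm. A picture is of the moment at which its call begins: read the wrist's pose just before it. There is no depth.
- manip.sign_off(): hands the job in; it is judged then, once.
The state is a dict: "clock": time; "joints": joint angles; "qd": joint speeds; "effort": joint torques, N m; "eef_pos": TCP position; "eef_rot": TCP orientation; "wrist_force": force on the tool from outside, world axes, zero at the start; "moment": the same for the moment, N m; "finger_gap": finger opening in mm; "finger_force": force on a finger pad.
Only numpy, scipy, OpenCV 4.12 (cv2) and the standard library are available. Lean on these libraries where they do the work, as an engineer would, in place of code of your own. Each camera call takes 0.05 s, during which the arm holds its last target. There are 200 camera calls.

## Working session

There is one attempt and no reset: what is moved stays moved. The work goes in short steps, Python scripts to look and compute and a tool call to move; the robot and the scene stay as the last step left them, time stands still between calls to the robot, and variables do not carry over. Pictures are saved under pics/ and viewed, at most 14 in all, crops included, and the job is handed in when it is done.

Besides the shell and the picture viewer there is one more tool, called after ">>>" as a command line: name --pt "numbers of a row" for each row, then --argument value for the rest. jog_arm: Moves the arm, as the interface text tells. Its arguments: {"type":"object","properties":{"series":{"type":"array"},"grip_force":{"type":"number"}},"required":["series"]}

```bash
ls; mkdir -p pics; python3 - <<'E'
from cell import manip
import cv2,numpy as np
print(manip.read_state(), manip.finger_overhang)
for n in("scene","side","wrist"):
    c=manip.camera(n); cv2.imwrite(f"pics/{n}0.png",c["frame"][:,:,::-1])
    np.save(f"pics/{n}0.npy",{k:v for k,v in c.items() if k!="frame"},allow_pickle=True)
    print(n,{k:np.round(v,3).tolist() for k,v in c.items() if k!="frame"})
E
```

```text
pics
{'clock': 0.0, 'joints': array([ 1.17639309e+00,  3.00489261e-01,  1.52159534e+00,  6.86237913e-06,
        1.32072063e+00, -6.65940353e-02]), 'qd': array([-9.28216811e-05, -1.84377669e-03, -4.01814489e-04, -1.30140605e-03,
       -4.27172146e-04, -6.35263218e-04]), 'effort': array([-1.22537302e-03, -5.31809306e+01, -3.52733839e+01,  7.08232471e-02,
        2.43911584e-02, -8.18845501e-05]), 'eef_pos': array([176.97918479, 520.46774628, 212.87034033]), 'eef_rot': array([-3.14038321e+00, -8.73226226e-05,  2.81378169e+00]), 'wrist_force': array([-0.47356158,  0.52089489, -0.23692728]), 'moment': array([-0.0236515 ,  0.07214042,  0.00704996]), 'finger_force': 0.0, 'finger_gap': 93.68388274043532} 8.0
scene {'vfov': 54.394, 'cx': 316.358, 'cy': 198.692, 'R': [[-0.567, 0.824, -0.013], [0.481, 0.318, -0.817], [-0.669, -0.469, -0.577]], 't': [366.826, -211.674, 1348.901]}
side {'vfov': 46.246, 'cx': 317.813, 'cy': 194.255, 'R': [[0.992, -0.124, 0.007], [-0.084, -0.712, -0.697], [0.091, 0.691, -0.717]], 't': [-550.949, 51.951, 1262.033]}
wrist {'vfov': 70.955, 'cx': 318.842, 'cy': 196.083, 'hand_eye': [[-0.0, -0.969, -0.245, 71.654], [1.0, -0.0, -0.0, -0.486], [0.0, -0.245, 0.969, -170.79], [0.0, 0.0, 0.0, 1.0]]}
```

View pics/scene0.png

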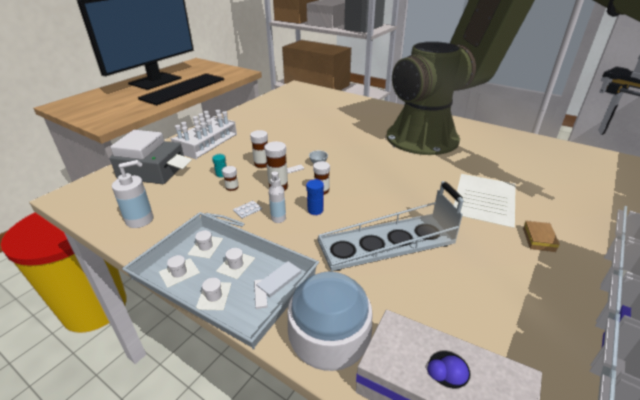

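View pics/side0.png

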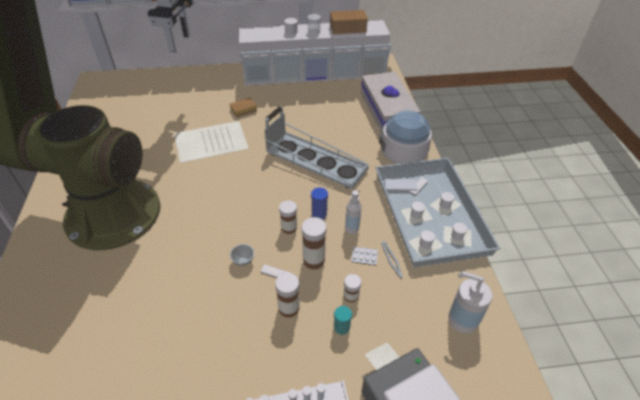

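View pics/wrist0.png

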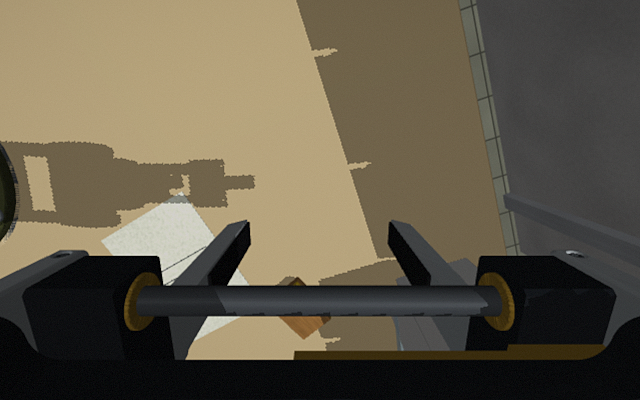

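The scene view shows jar_1 near (276,165), jar_2 (260,148), jar_3 (321,178), jar_4 (231,178), the spray bottle (277,200) and the rack pads (343,248)…(427,231). The side view shows the same things. The wrist view shows none of them.

```bash
python3 - <<'E'
import cv2
a=cv2.imread("pics/scene0.png")[115:275,205:465]; cv2.imwrite("pics/sc.png",cv2.resize(a,None,fx=3,fy=3,interpolation=cv2.INTER_CUBIC))
a=cv2.imread("pics/side0.png")[100:340,225:405]; cv2.imwrite("pics/sd.png",cv2.resize(a,None,fx=2.5,fy=2.5,interpolation=cv2.INTER_CUBIC))
E
```

```text
(no output)
```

View pics/sc.png

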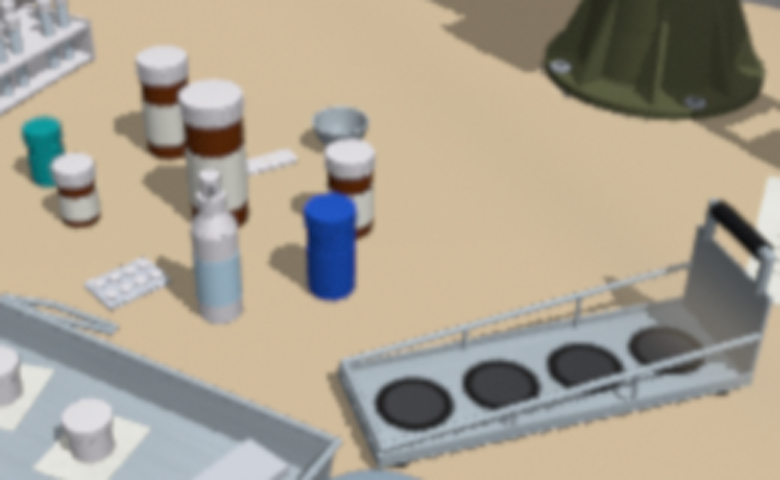

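View pics/sd.png

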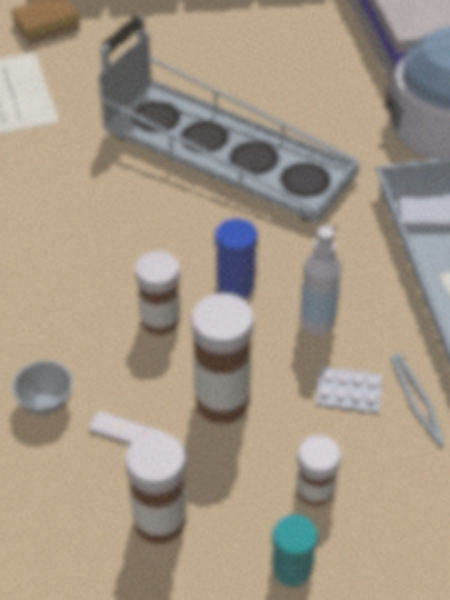

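Crops: cap tops are sharp enough to measure. Triangulating from both views and checking against the known heights.

```bash
cat > h.py <<'E'
import numpy as np
from scipy.spatial.transform import Rotation as Ro
C={n:np.load(f"pics/{n}0.npy",allow_pickle=True).item() for n in("scene","side","wrist")}
def ray(c,u,v,pose=None):
    f=200/np.tan(np.radians(c["vfov"]/2)); d=np.array([(u-c["cx"])/f,(v-c["cy"])/f,1])
    if pose is None: R=np.array(c["R"]); return -R.T@c["t"],R.T@d
    H=np.array(c["hand_eye"]); T=Ro.from_euler("xyz",pose[1]).as_matrix()
    return pose[0]+T@H[:3,3],T@H[:3,:3]@d
def onz(o,d,z): return o+d*(z-o[2])/d[2]
def tri(rs):
    A=sum(np.eye(3)-np.outer(d,d)/(d@d) for o,d in rs); b=sum((np.eye(3)-np.outer(d,d)/(d@d))@o for o,d in rs)
    return np.linalg.solve(A,b)
E
cat > m.py <<'E'
from h import *
P={"j1":((212,99),(223,316),132),"j2":((162.5,60),(156.5,452),106),"j3":((350.5,155),(158,268),84),"j4":((75,167),(319,451),62),
"blue":((330.5,208),(236.5,235),84),"turq":((43,129),(295,532),62),"spray":((210,174),(326,233),134),
"p4":((414,404),(305,180),14),"p3":((501,385),(254,157),14),"p2":((585,367),(205,136),14),"p1":((666,350),(157,117),14)}
for k,(a,b,z) in P.items():
    r1=ray(C["scene"],205+a[0]/3,115+a[1]/3); r2=ray(C["side"],225+b[0]/2.5,100+b[1]/2.5)
    print(k,z,"tri",tri([r1,r2]).round(1),"sc",onz(*r1,z)[:2].round(1),"sd",onz(*r2,z)[:2].round(1))
E
python3 m.py
```

```text
j1 132 tri [ 519.4 -216.2  127.1] sc [ 527. -210.] sd [ 518.6 -220. ]
j2 106 tri [ 448.1 -339.6  103.2] sc [ 453.2 -335.5] sd [ 447.5 -340.9]
j3 84 tri [ 466.6 -105.4   79.4] sc [ 472.9 -101. ] sd [ 466.5 -109.8]
j4 62 tri [ 592.9 -325.1   58. ] sc [ 597.4 -319.8] sd [ 592.1 -327.7]
blue 84 tri [550.1 -69.8  81. ] sc [553.  -67.1] sd [550.1 -73.4]
turq 62 tri [ 558.4 -402.6   57.8] sc [ 563.3 -396.4] sd [ 557.8 -405. ]
spray 134 tri [ 629.2 -128.8  134.5] sc [ 627.5 -129.2] sd [ 629.9 -129.1]
p4 14 tri [650.   74.5  13. ] sc [650.9  75. ] sd [649.8  73.4]
p3 14 tri [596.4 119.2  14.4] sc [596.3 118.9] sd [596.4 119.8]
p2 14 tri [542.7 163.3  14.7] sc [541.9 163. ] sd [542.7 164.3]
p1 14 tri [487.9 207.   13.6] sc [488.1 207.2] sd [488.  206.4]
```

```bash
cat > fit.py <<'E'
from h import *
from scipy.optimize import least_squares
def proj(c,X): 
    f=200/np.tan(np.radians(c["vfov"]/2)); Y=X@np.array(c["R"]).T+c["t"]; return np.c_[c["cx"]+f*Y[:,0]/Y[:,2],c["cy"]+f*Y[:,1]/Y[:,2]]
t=np.linspace(0,2*np.pi,361); circ=np.c_[np.cos(t),np.sin(t)]
J={"j1":(132,28,(180,244,81),(193,253,295)),"j2":(106,25,(137,188,46),(127,186,431)),"j3":(84,22,(326,375,141),(136,180,252)),
"j4":(62,19,(53,96,155),(298,340,436)),"blue":(84,22,(305,356,194),(216,257,220)),"turq":(62,19,(23,63,118),(273,317,516))}
for k,(z,r,a,b) in J.items():
    def res(p):
        o=[]
        for c,m,s,x0,y0 in((C["scene"],a,3,205,115),(C["side"],b,2.5,225,100)):
            q=proj(c,np.c_[p[:2]+r*circ,np.full(361,z)])
            o+=[(q[:,0].min()+q[:,0].max()-2*x0-(m[0]+m[1])/s)/2,q[:,1].min()-y0-m[2]/s]
        return o
    s=least_squares(res,[520,-220]); print(k,s.x.round(1),np.round(s.fun,2))
E
python3 fit.py
```

```text
j1 [ 518.3 -219.6] [-0.76 -1.06 -0.16 -0.97]
j2 [ 446.9 -343.4] [-0.59 -0.43 -0.22 -0.46]
j3 [ 466.9 -106.7] [-0.5  -0.98  0.04 -0.9 ]
j4 [ 591.9 -328.5] [-0.67 -1.25 -0.05 -0.81]
blue [550.7 -70.1] [-0.46 -0.89  0.05 -0.96]
turq [ 557.1 -406.7] [-0.95 -1.31 -0.22 -0.81]
```

>>> jog_arm --pt "0.41 -0.875 0 0 0 -0.08 0" --pt "0.41 -0.875 0 0 0 -0.16 0" --pt "0.41 -0.875 0 0 0 -0.228 0" --grip_force 20

```text
clock: 0.4
eef_pos: [226.5, 413.6, 212.9]
eef_rot: [-3.14, 0.0, 2.45]
wrist_force: [1.1, 0.5, 0.7]
finger_gap: 94.1
finger_force: 0.0
```

>>> jog_arm --pt "0.41 -0.875 0 0 0 0 0" --pt "0.41 -0.875 0 0 0 0 0" --pt "0.41 -0.875 0 0 0 0 0"

```text
clock: 0.65
eef_pos: [275.8, 308.4, 213.3]
eef_rot: [-3.141, 0.0, 2.455]
wrist_force: [-0.3, 0.1, 1.0]
finger_gap: 93.6
finger_force: 0.0
```

>>> jog_arm --pt "0.41 -0.875 0 0 0 0 0" --pt "0.41 -0.875 0 0 0 0 0" --pt "0.41 -0.875 0 0 0 0 0"

```text
clock: 0.9
eef_pos: [325.1, 203.4, 213.5]
eef_rot: [3.141, 0.0, 2.455]
wrist_force: [0.7, 0.2, 0.7]
finger_gap: 94.0
finger_force: 0.0
```

>>> jog_arm --pt "0.44 -0.88 0 0 0 0 0" --pt "0.44 -0.88 0 0 0 0 0" --pt "0.44 -0.88 0 0 0 0 0"

```text
clock: 1.15
eef_pos: [378.0, 97.8, 213.6]
eef_rot: [3.141, 0.0, 2.455]
wrist_force: [1.2, 0.5, 0.1]
finger_gap: 93.7
finger_force: 0.0
```

>>> jog_arm --pt "0.44 -0.88 0 0 0 0 0" --pt "0.44 -0.88 0 0 0 0 0" --pt "0.44 -0.88 0 0 0 0 0"

```text
clock: 1.4
eef_pos: [430.8, -8.1, 213.5]
eef_rot: [3.142, 0.0, 2.455]
wrist_force: [0.7, 0.2, 0.6]
finger_gap: 94.1
finger_force: 0.0
```

>>> jog_arm --pt "0.44 -0.88 0 0 0 0 0" --pt "0.44 -0.88 0 0 0 0 0" --pt "0.44 -0.88 0 0 0 0 0"

```text
clock: 1.65
eef_pos: [483.6, -113.7, 213.2]
eef_rot: [-3.141, -0.0, 2.455]
wrist_force: [-0.2, 1.1, -0.2]
finger_gap: 94.0
finger_force: 0.0
```

>>> jog_arm --pt "0.44 -0.88 0 0 0 0 0" --pt "0.44 -0.88 0 0 0 0 0" --pt "0.44 -0.88 0 0 0 0 0"

```text
clock: 1.9
eef_pos: [536.4, -219.2, 213.0]
eef_rot: [-3.141, -0.0, 2.455]
wrist_force: [-0.2, -0.2, -0.4]
finger_gap: 93.8
finger_force: 0.0
```

>>> jog_arm --pt "0.44 -0.88 0 0 0 0 0" --pt "0.44 -0.88 0 0 0 0 0" --pt "0.44 -0.88 0 0 0 0 0" --pt "0.44 -0.88 0 0 0 0 0" --pt "0.44 -0.88 0 0 0 0 0"

```text
clock: 2.32
eef_pos: [588.5, -323.4, 211.6]
eef_rot: [-3.141, -0.002, 2.454]
wrist_force: [-0.3, 0.0, -0.2]
finger_gap: 94.1
finger_force: 0.0
```

```bash
cat > snap.py <<'E'
import sys,cv2,numpy as np
from cell import manip
n=sys.argv[1]; s=manip.read_state(); c=manip.camera("wrist")
cv2.imwrite(f"pics/{n}.png",c["frame"][:,:,::-1]); np.save(f"pics/{n}.npy",np.array([s["eef_pos"],s["eef_rot"]]))
print(s["clock"],s["eef_pos"].round(1),s["eef_rot"].round(3))
E
python3 snap.py w1
```

```text
2.3167 [ 588.5 -323.4  211.6] [-3.141e+00 -2.000e-03  2.454e+00]
```

View pics/w1.png

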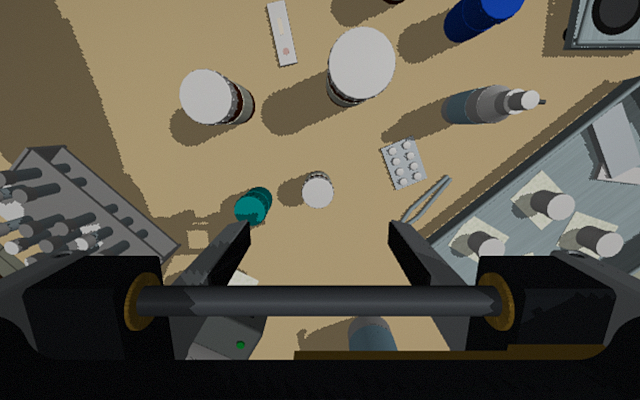

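Wrist view shows the caps from above: jar_1 at (362,63), jar_2 (208,97), jar_4 (317,191), turquoise (252,207), spray top (523,100).

```bash
cat > caps.py <<'E'
from h import *
import cv2,sys
def caps(n,spec,vis=None):
    im=cv2.imread(f"pics/{n}.png"); pose=np.load(f"pics/{n}.npy"); hsv=cv2.cvtColor(im,cv2.COLOR_BGR2HSV)
    m=((hsv[...,1]<40)&(hsv[...,2]>185)).astype(np.uint8)
    m=cv2.morphologyEx(m,cv2.MORPH_OPEN,np.ones((5,5)))
    N,L,S,Ce=cv2.connectedComponentsWithStats(m)
    for k,(u,v,z) in spec.items():
        l=L[v,u]; c=max(cv2.findContours((L==l).astype(np.uint8),0,1)[0],key=len)
        (x,y),ax,an=cv2.fitEllipse(cv2.convexHull(c)); 
        o,d=ray(C["wrist"],x,y,pose); p=onz(o,d,z); f=200/np.tan(np.radians(C["wrist"]["vfov"]/2))
        print(k,l,(round(x,1),round(y,1)),"axes",np.round(ax,1),"diam",round(min(ax)*np.linalg.norm(p-o)/f*1,1),"xy",p[:2].round(1))
if __name__=="__main__": caps(sys.argv[1],eval(sys.argv[2]))
E
python3 caps.py w1 '{"j1":(362,63,132),"j2":(208,97,106),"j4":(317,191,62)}'
```

```text
Traceback (most recent call last):
  File "caps.py", line 13, in <module>
    if __name__=="__main__": caps(sys.argv[1],eval(sys.argv[2]))
                             ~~~~^^^^^^^^^^^^^^^^^^^^^^^^^^^^^^^
  File "caps.py", line 10, in caps
    (x,y),ax,an=cv2.fitEllipse(cv2.convexHull(c));
                ~~~~~~~~~~~~~~^^^^^^^^^^^^^^^^^^^
cv2.error: OpenCV(4.12.0) /io/opencv/modules/imgproc/src/shapedescr.cpp:361: error: (-201:Incorrect size of input array) There should be at least 5 points to fit the ellipse in function 'fitEllipseNoDirect'
```

```bash
python3 -c "
import cv2;h=cv2.cvtColor(cv2.imread('pics/w1.png'),cv2.COLOR_BGR2HSV)
for u,v in((362,63),(208,97),(317,191),(350,95),(317,176)):print(h[v,u])"
sed -i 's/]>185/]>165/; s/]<40/]<45/' caps.py
python3 caps.py w1 '{"j1":(362,63,132),"j2":(208,97,106),"j4":(317,191,62)}'
```

```text
[ 40   4 185]
[ 15   6 179]
[  0   1 178]
[ 45   3 183]
[30  4 64]
j1 2 (362.0, 61.9) axes [65.6 71.5] diam 60.3 xy [ 516.3 -218.9]
j2 3 (204.8, 95.9) axes [49.9 55.8] diam 52.9 xy [ 444.7 -343.6]
j4 15 (317.5, 192.9) axes [30.1 30.6] diam 35.4 xy [ 591.2 -328.5]
```

Wrist and two-camera positions agree within 2 mm. Grasp jar_1 at (517,-219).

>>> jog_arm --pt "-0.596 0.87 0 0 0 0 0" --pt "-0.596 0.87 0 0 0 0 0" --pt "-0.596 0.87 0 0 0 0 0" --pt "-0.596 0.87 0 0 0 0 0" --pt "-0.596 0.87 0 0 0 0 0" --pt "-0.596 0.87 0 0 0 0 0"

```text
clock: 2.87
eef_pos: [517.5, -217.5, 214.6]
eef_rot: [3.141, 0.002, 2.457]
wrist_force: [0.3, -0.1, -0.0]
finger_gap: 94.0
finger_force: 0.0
```

>>> jog_arm --pt "0 0 -0.25 0 0 0 0" --pt "0 0 -0.5 0 0 0 0" --pt "0 0 -0.7 0 0 0 0" --pt "0 0 -0.85 0 0 0 0" --pt "0 0 -0.85 0 0 0 0" --pt "0 0 -0.85 0 0 0 0"

```text
clock: 3.37
eef_pos: [517.4, -218.4, 111.3]
eef_rot: [-3.141, -0.001, 2.455]
wrist_force: [0.5, 0.3, 0.3]
finger_gap: 94.1
finger_force: 0.0
```

>>> jog_arm --pt "0 0 0 0 0 0 0.6" --pt "0 0 0 0 0 0 0.6" --pt "0 0 0 0 0 0 0.6" --pt "0 0 0 0 0 0 0.6" --pt "0 0 0 0 0 0 0.6" --pt "0 0 0 0 0 0 0.6" --grip_force 20

```text
clock: 3.87
eef_pos: [517.3, -217.9, 111.8]
eef_rot: [3.142, 0.0, 2.456]
wrist_force: [-1.5, -1.3, 0.8]
finger_gap: 57.6
finger_force: 1.1
```

>>> jog_arm --pt "0 0 0 0 0 0 0.7" --pt "0 0 0 0 0 0 0.7" --pt "0 0 0 0 0 0 0.7" --pt "0 0 0 0 0 0 0.7" --grip_force 20

```text
clock: 4.2
eef_pos: [517.3, -218.0, 111.7]
eef_rot: [3.142, 0.0, 2.456]
wrist_force: [-0.7, -0.4, 2.8]
finger_gap: 55.7
finger_force: 20.0
```

>>> jog_arm --pt "0 0 0.05 0 0 0 0.7" --pt "0 0 0.2 0 0 0 0.7" --pt "0 0 0.45 0 0 0 0.7" --pt "0 0 0.7 0 0 0 0.7" --pt "0 0 0.95 0 0 0 0.7" --pt "0 0 1 0 0 0 0.7" --pt "0 0 1 0 0 0 0.7"

```text
clock: 4.78
eef_pos: [517.6, -218.0, 232.8]
eef_rot: [3.141, 0.003, 2.456]
wrist_force: [0.7, 1.0, -3.7]
finger_gap: 55.6
finger_force: 20.0
```

>>> jog_arm --pt "-0.01 0.15 0 0 0 0 0.7" --pt "-0.03 0.4 0 0 0 0 0.7" --pt "-0.045 0.65 0 0 0 0 0.7" --pt "-0.0615 0.886 0 0 0 0 0.7"

```text
clock: 5.12
eef_pos: [508.7, -110.1, 228.7]
eef_rot: [-3.14, -0.004, 2.455]
wrist_force: [-0.2, 0.6, -3.2]
finger_gap: 55.8
finger_force: 20.0
```

>>> jog_arm --pt "-0.02 0.3 0 0 0 0 0.7" --pt "-0.04 0.6 0 0 0 0 0.7" --pt "-0.0615 0.886 0 0 0 0 0.7"

```text
clock: 5.37
eef_pos: [501.2, -3.5, 229.0]
eef_rot: [-3.14, -0.003, 2.455]
wrist_force: [0.9, 0.4, -3.5]
finger_gap: 55.4
finger_force: 20.0
```

>>> jog_arm --pt "-0.02 0.3 0 0 0 0 0.7" --pt "-0.04 0.6 0 0 0 0 0.7" --pt "-0.0615 0.886 0 0 0 0 0.7"

```text
clock: 5.62
eef_pos: [493.8, 102.8, 229.0]
eef_rot: [-3.139, -0.002, 2.456]
wrist_force: [0.9, -1.3, -3.1]
finger_gap: 55.7
finger_force: 20.0
```

>>> jog_arm --pt "-0.02 0.3 0 0 0 0 0.7" --pt "-0.04 0.6 0 0 0 0 0.7" --pt "-0.055 0.8 0 0 0 0 0.7" --pt "-0.0615 0.886 0 0 0 0 0.7" --pt "-0.0615 0.886 0 0 0 0 0.7" --pt "-0.0615 0.886 0 0 0 0 0.7" --pt "-0.0615 0.886 0 0 0 0 0.7"

```text
clock: 6.2
eef_pos: [487.6, 206.2, 230.5]
eef_rot: [-3.14, -0.001, 2.455]
wrist_force: [0.4, -0.4, -3.2]
finger_gap: 55.7
finger_force: 20.0
```

```bash
python3 snap.py w2
```

```text
6.2 [487.6 206.2 230.5] [-3.140e+00 -1.000e-03  2.455e+00]
```

View pics/w2.png

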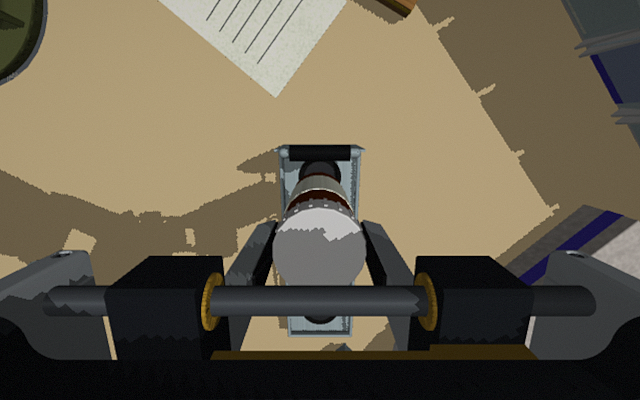

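Wrist view: the held cap at about (320,253), upright. The rack is symmetric about column 321 and pad_1 sits behind at (320,170).

```bash
python3 - <<'E'
from h import *
P=np.load("pics/w2.npy")
print(onz(*ray(C["wrist"],320,253,P),P[0][2]+20.5))
for u,v,z in((320,150,128),(319.5,162,14)): print(onz(*ray(C["wrist"],u,v,P),z))
E
```

```text
[488.17400065 205.97787516 251.02398006]
[450.47435665 237.22545147 128.        ]
[470.39708377 220.38155764  14.        ]
```

>>> jog_arm --pt "0 0.01 -0.2 0 0 0 0.7" --pt "0 0.01 -0.45 0 0 0 0.7" --pt "0 0.01 -0.65 0 0 0 0.7" --pt "0 0.01 -0.78 0 0 0 0.7" --pt "0 0.01 -0.83 0 0 0 0.7" --pt "0 0.01 -0.83 0 0 0 0.7" --pt "0 0.01 -0.83 0 0 0 0.7" --pt "0 0.01 -0.83 0 0 0 0.7"

```text
clock: 6.92
eef_pos: [488.3, 208.5, 133.2]
eef_rot: [3.14, 0.001, 2.455]
wrist_force: [-1.0, 0.2, -3.7]
finger_gap: 55.8
finger_force: 20.0
```

>>> jog_arm --pt "0 -0.008 -0.01 0 0 0 0.7" --pt "0 -0.008 -0.02 0 0 0 0.7" --pt "0 -0.008 -0.03 0 0 0 0.7" --pt "0 -0.008 -0.04 0 0 0 0.7" --pt "0 -0.008 -0.047 0 0 0 0.7" --pt "0 -0.008 -0.053 0 0 0 0.7" --pt "0 -0.008 -0.053 0 0 0 0.7" --pt "0 -0.008 -0.053 0 0 0 0.7"

```text
clock: 7.58
eef_pos: [487.7, 207.6, 125.7]
eef_rot: [3.141, 0.0, 2.456]
wrist_force: [-0.8, -1.4, 0.6]
finger_gap: 55.6
finger_force: 20.0
```

Contact: the carried weight is off the wrist. Release and rise.

>>> jog_arm --pt "0 0 0 0 0 0 0.35" --pt "0 0 0 0 0 0 0.3" --pt "0 0 0 0 0 0 0.2" --pt "0 0 0 0 0 0 0.1" --pt "0 0 0 0 0 0 0"

```text
clock: 8.0
eef_pos: [487.7, 207.7, 125.5]
eef_rot: [3.142, 0.0, 2.456]
wrist_force: [-0.1, -0.4, 1.0]
finger_gap: 82.4
finger_force: 0.0
```

>>> jog_arm --pt "0 0 0.1 0 0 0 0" --pt "0 0 0.35 0 0 0 0" --pt "0 0 0.65 0 0 0 0" --pt "0 0 0.85 0 0 0 0" --pt "0 0 0.85 0 0 0 0"

```text
clock: 8.42
eef_pos: [489.1, 208.2, 232.8]
eef_rot: [3.135, 0.004, 2.456]
wrist_force: [0.0, -0.7, -0.3]
finger_gap: 94.0
finger_force: 0.0
```

>>> jog_arm --pt "-0.072 -0.919 0 0 0 0 0" --pt "-0.072 -0.919 0 0 0 0 0" --pt "-0.072 -0.919 0 0 0 0 0"

```text
clock: 8.67
eef_pos: [478.3, 95.2, 226.9]
eef_rot: [-3.141, -0.0, 2.456]
wrist_force: [0.6, -0.4, 0.8]
finger_gap: 94.3
finger_force: 0.0
```

>>> jog_arm --pt "-0.072 -0.919 0 0 0 0 0" --pt "-0.072 -0.919 0 0 0 0 0" --pt "-0.072 -0.919 0 0 0 0 0"

```text
clock: 8.92
eef_pos: [469.6, -15.6, 227.0]
eef_rot: [-3.141, -0.0, 2.455]
wrist_force: [-0.1, 0.5, -0.2]
finger_gap: 94.0
finger_force: 0.0
```

>>> jog_arm --pt "-0.072 -0.919 0 0 0 0 0" --pt "-0.072 -0.919 0 0 0 0 0" --pt "-0.072 -0.919 0 0 0 0 0"

```text
clock: 9.17
eef_pos: [460.9, -126.1, 227.0]
eef_rot: [-3.141, -0.0, 2.455]
wrist_force: [1.2, -0.0, 0.6]
finger_gap: 94.0
finger_force: 0.0
```

>>> jog_arm --pt "-0.072 -0.919 0 0 0 0 0" --pt "-0.072 -0.919 0 0 0 0 0" --pt "-0.072 -0.919 0 0 0 0 0"

```text
clock: 9.42
eef_pos: [452.2, -236.5, 226.9]
eef_rot: [-3.141, -0.0, 2.454]
wrist_force: [1.1, 0.5, -0.1]
finger_gap: 94.3
finger_force: 0.0
```

>>> jog_arm --pt "-0.072 -0.919 0 0 0 0 0" --pt "-0.072 -0.919 0 0 0 0 0" --pt "-0.072 -0.919 0 0 0 0 0" --pt "-0.072 -0.919 0 0 0 0 0" --pt "-0.072 -0.919 0 0 0 0 0" --pt "-0.072 -0.919 0 0 0 0 0"

```text
clock: 9.92
eef_pos: [444.4, -343.2, 226.9]
eef_rot: [3.141, -0.001, 2.456]
wrist_force: [0.1, 1.2, 0.2]
finger_gap: 94.3
finger_force: 0.0
```

>>> jog_arm --pt "0.01 0 -0.3 0 0 0 0" --pt "0.01 0 -0.6 0 0 0 0" --pt "0.01 0 -0.85 0 0 0 0" --pt "0.01 0 -1 0 0 0 0"

```text
clock: 10.25
eef_pos: [445.1, -341.5, 104.3]
eef_rot: [3.141, -0.003, 2.457]
wrist_force: [-0.2, 0.4, -0.0]
finger_gap: 93.8
finger_force: 0.0
```

>>> jog_arm --pt "0 0 -0.12 0 0 0 0" --pt "0 0 -0.19 0 0 0 0" --pt "0 0 -0.19 0 0 0 0" --pt "0 0 -0.19 0 0 0 0.3" --pt "0 0 -0.19 0 0 0 0.6"

```text
clock: 10.67
eef_pos: [446.2, -343.8, 85.9]
eef_rot: [-3.142, 0.002, 2.456]
wrist_force: [0.2, -0.6, -0.4]
finger_gap: 83.9
finger_force: 0.0
```

>>> jog_arm --pt "0 0 0 0 0 0 0.7" --pt "0 0 0 0 0 0 0.7" --pt "0 0 0 0 0 0 0.7" --pt "0 0 0 0 0 0 0.7" --pt "0 0 0 0 0 0 0.7" --pt "0 0 0 0 0 0 0.7" --pt "0 0 0 0 0 0 0.7" --pt "0 0 0 0 0 0 0.7" --grip_force 20

```text
clock: 11.33
eef_pos: [445.7, -343.9, 84.8]
eef_rot: [-3.142, 0.0, 2.456]
wrist_force: [-0.8, 0.1, 1.4]
finger_gap: 49.5
finger_force: 20.0
```

>>> jog_arm --pt "0 0 0.05 0 0 0 0.7" --pt "0 0 0.2 0 0 0 0.7" --pt "0 0 0.45 0 0 0 0.7" --pt "0 0 0.7 0 0 0 0.7" --pt "0 0 0.95 0 0 0 0.7" --pt "0 0 1 0 0 0 0.7" --pt "0 0 1 0 0 0 0.7"

```text
clock: 11.92
eef_pos: [446.1, -344.2, 206.6]
eef_rot: [-3.141, 0.003, 2.456]
wrist_force: [-0.0, 0.1, -2.1]
finger_gap: 49.6
finger_force: 20.0
```

>>> jog_arm --pt "0.03 0.15 0 0 0 0 0.7" --pt "0.08 0.4 0 0 0 0 0.7" --pt "0.12 0.65 0 0 0 0 0.7" --pt "0.161 0.845 0 0 0 0 0.7"

```text
clock: 12.25
eef_pos: [464.3, -240.3, 202.5]
eef_rot: [-3.141, -0.003, 2.456]
wrist_force: [1.2, 0.3, -2.2]
finger_gap: 49.4
finger_force: 20.0
```

>>> jog_arm --pt "0.05 0.3 0 0 0 0 0.7" --pt "0.11 0.6 0 0 0 0 0.7" --pt "0.161 0.845 0 0 0 0 0.7"

```text
clock: 12.5
eef_pos: [483.6, -138.7, 202.6]
eef_rot: [-3.141, -0.003, 2.456]
wrist_force: [0.8, 0.5, -1.5]
finger_gap: 49.7
finger_force: 20.0
```

>>> jog_arm --pt "0.05 0.3 0 0 0 0 0.7" --pt "0.11 0.6 0 0 0 0 0.7" --pt "0.161 0.845 0 0 0 0 0.7"

```text
clock: 12.75
eef_pos: [502.9, -37.2, 202.7]
eef_rot: [-3.14, -0.003, 2.456]
wrist_force: [0.9, -0.7, -1.5]
finger_gap: 49.4
finger_force: 20.0
```

>>> jog_arm --pt "0.05 0.3 0 0 0 0 0.7" --pt "0.11 0.6 0 0 0 0 0.7" --pt "0.161 0.845 0 0 0 0 0.7"

```text
clock: 13.0
eef_pos: [522.2, 64.1, 202.6]
eef_rot: [-3.14, -0.002, 2.456]
wrist_force: [0.3, -0.2, -1.7]
finger_gap: 49.8
finger_force: 20.0
```

>>> jog_arm --pt "0.05 0.3 0 0 0 0 0.7" --pt "0.11 0.6 0 0 0 0 0.7" --pt "0.15 0.8 0 0 0 0 0.7" --pt "0.161 0.845 0 0 0 0 0.7" --pt "0.161 0.845 0 0 0 0 0.7" --pt "0.161 0.845 0 0 0 0 0.7" --pt "0.161 0.845 0 0 0 0 0.7"

```text
clock: 13.58
eef_pos: [541.9, 162.0, 203.9]
eef_rot: [-3.14, -0.001, 2.455]
wrist_force: [0.1, -0.8, -2.2]
finger_gap: 49.8
finger_force: 20.0
```

```bash
python3 snap.py w3
```

```text
13.5833 [541.9 162.  203.9] [-3.140e+00 -1.000e-03  2.455e+00]
```

View pics/w3.png

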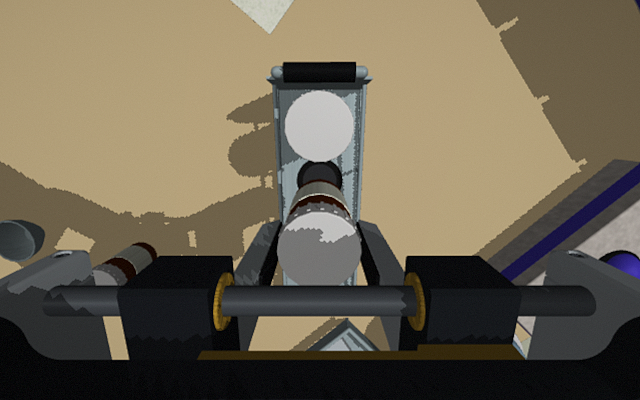

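Wrist view: jar_1 stands upright on pad_1 with its cap at (320,126). The held jar_2 cap is at about (320,253), in line with the rack.

```bash
python3 caps.py w3 '{"j1":(320,126,146)}'; python3 - <<'E'
from h import *
P=np.load("pics/w3.npy")
print(onz(*ray(C["wrist"],319.5,253,P),P[0][2]+21))
E
```

```text
j1 2 (319.2, 125.6) axes [69.5 70.5] diam 56.6 xy [486.7 207. ]
[542.14188748 161.73727793 224.89597956]
```

>>> jog_arm --pt "0 0.005 -0.2 0 0 0 0.7" --pt "0 0.005 -0.45 0 0 0 0.7" --pt "0 0.005 -0.65 0 0 0 0.7" --pt "0 0.005 -0.78 0 0 0 0.7" --pt "0 0.005 -0.83 0 0 0 0.7" --pt "0 0.005 -0.83 0 0 0 0.7" --pt "0 0.005 -0.83 0 0 0 0.7" --pt "0 0.005 -0.83 0 0 0 0.7"

```text
clock: 14.3
eef_pos: [542.9, 163.7, 106.5]
eef_rot: [3.14, 0.001, 2.455]
wrist_force: [0.2, 0.1, -1.8]
finger_gap: 49.6
finger_force: 20.0
```

jar_1 at (486.7,207.0) against pad (487.9,207.3): good. Lower the last 7.7 mm.

>>> jog_arm --pt "0 -0.002 -0.01 0 0 0 0.7" --pt "0 -0.002 -0.02 0 0 0 0.7" --pt "0 -0.002 -0.03 0 0 0 0.7" --pt "0 -0.002 -0.04 0 0 0 0.7" --pt "0 -0.002 -0.047 0 0 0 0.7" --pt "0 -0.002 -0.054 0 0 0 0.7" --pt "0 -0.002 -0.054 0 0 0 0.7" --pt "0 -0.002 -0.054 0 0 0 0.7"

```text
clock: 14.97
eef_pos: [542.3, 163.6, 98.8]
eef_rot: [3.141, 0.0, 2.456]
wrist_force: [-1.2, -0.8, 1.7]
finger_gap: 49.7
finger_force: 20.0
```

>>> jog_arm --pt "0 0 0 0 0 0 0.4" --pt "0 0 0 0 0 0 0.3" --pt "0 0 0 0 0 0 0.2" --pt "0 0 0 0 0 0 0.1" --pt "0 0 0 0 0 0 0"

```text
clock: 15.38
eef_pos: [542.3, 163.6, 98.6]
eef_rot: [3.142, 0.0, 2.456]
wrist_force: [0.0, -0.3, -0.0]
finger_gap: 79.2
finger_force: 0.0
```

>>> jog_arm --pt "0 0 0.1 0 0 0 0" --pt "0 0 0.35 0 0 0 0" --pt "0 0 0.65 0 0 0 0" --pt "0 0 0.85 0 0 0 0" --pt "0 0 0.85 0 0 0 0"

```text
clock: 15.8
eef_pos: [544.0, 164.0, 207.1]
eef_rot: [3.135, 0.005, 2.456]
wrist_force: [1.1, 0.1, -0.2]
finger_gap: 94.2
finger_force: 0.0
```

>>> jog_arm --pt "-0.21 -0.75 0 0 0 0 0" --pt "-0.21 -0.75 0 0 0 0 0" --pt "-0.21 -0.75 0 0 0 0 0"

```text
clock: 16.05
eef_pos: [515.7, 70.1, 200.9]
eef_rot: [-3.141, 0.0, 2.454]
wrist_force: [0.4, 0.6, 0.5]
finger_gap: 94.1
finger_force: 0.0
```

>>> jog_arm --pt "-0.21 -0.75 0 0 0 0 0" --pt "-0.21 -0.75 0 0 0 0 0" --pt "-0.21 -0.75 0 0 0 0 0"

```text
clock: 16.3
eef_pos: [490.6, -20.0, 200.9]
eef_rot: [-3.141, 0.0, 2.453]
wrist_force: [0.4, 0.6, 0.5]
finger_gap: 93.6
finger_force: 0.0
```

>>> jog_arm --pt "-0.21 -0.75 0 0 0 0 0" --pt "-0.21 -0.75 0 0 0 0 0" --pt "-0.21 -0.75 0 0 0 0 0" --pt "-0.21 -0.75 0 0 0 0 0" --pt "-0.21 -0.75 0 0 0 0 0" --pt "-0.21 -0.75 0 0 0 0 0"

```text
clock: 16.8
eef_pos: [467.0, -105.3, 200.7]
eef_rot: [3.141, -0.0, 2.456]
wrist_force: [-0.2, 0.2, 0.4]
finger_gap: 93.9
finger_force: 0.0
```

```bash
python3 snap.py w4
```

```text
16.8 [ 467.  -105.3  200.7] [ 3.141 -0.     2.456]
```

View pics/w4.png

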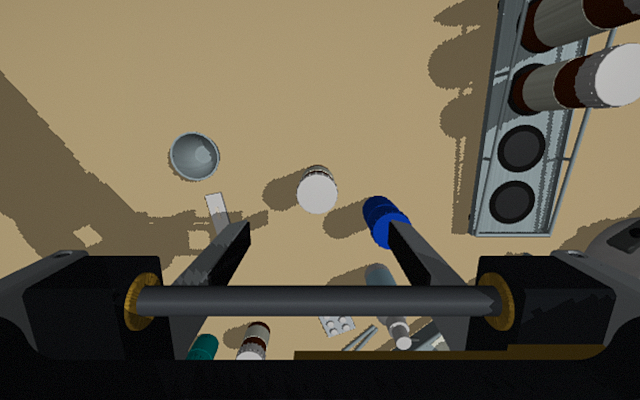

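Wrist view: jar_3's cap is at (317,193), the blue jar to its right at (389,230), and the free pads at (521,147) and (512,203).

```bash
python3 caps.py w4 '{"j3":(317,193,84)}'; python3 - <<'E'
from h import *
P=np.load("pics/w4.npy")
for u,v,z in((521,147,14),(512.5,203,14),(389,233,84)): print(onz(*ray(C["wrist"],u,v,P),z)[:2].round(1))
E
```

```text
j3 2 (316.8, 194.2) axes [39.  39.9] diam 41.2 xy [ 464.6 -106.8]
[593.  119.6]
[650.7  74.6]
[548.3 -73.4]
```

>>> jog_arm --pt "-0.008 -0.01 -0.3 0 0 0 0.25" --pt "-0.008 -0.01 -0.5 0 0 0 0.25" --pt "-0.008 -0.01 -0.7 0 0 0 0.25" --pt "-0.008 -0.01 -0.85 0 0 0 0.25" --pt "-0.008 -0.01 -1 0 0 0 0.25"

```text
clock: 17.27
eef_pos: [465.8, -106.3, 79.5]
eef_rot: [-3.141, -0.001, 2.457]
wrist_force: [0.3, -0.0, -0.3]
finger_gap: 70.4
finger_force: 0.0
```

>>> jog_arm --pt "0 0 -0.1 0 0 0 0.25" --pt "0 0 -0.14 0 0 0 0.25" --pt "0 0 -0.14 0 0 0 0.25" --pt "0 0 -0.14 0 0 0 0.4" --pt "0 0 -0.14 0 0 0 0.6"

```text
clock: 17.68
eef_pos: [466.3, -107.4, 64.7]
eef_rot: [3.141, 0.001, 2.456]
wrist_force: [0.6, 0.5, -0.2]
finger_gap: 60.5
finger_force: 0.0
```

>>> jog_arm --pt "0 0 0 0 0 0 0.75" --pt "0 0 0 0 0 0 0.75" --pt "0 0 0 0 0 0 0.75" --pt "0 0 0 0 0 0 0.75" --pt "0 0 0 0 0 0 0.75" --pt "0 0 0 0 0 0 0.75" --grip_force 18

```text
clock: 18.18
eef_pos: [466.0, -107.7, 64.3]
eef_rot: [3.141, 0.001, 2.456]
wrist_force: [-0.1, 0.7, 6.4]
finger_gap: 43.5
finger_force: 18.0
```

>>> jog_arm --pt "0 0 0.05 0 0 0 0.75" --pt "0 0 0.2 0 0 0 0.75" --pt "0 0 0.45 0 0 0 0.75" --pt "0 0 0.7 0 0 0 0.75" --pt "0 0 0.95 0 0 0 0.75" --pt "0 0 1 0 0 0 0.75" --pt "0 0 1 0 0 0 0.75"

```text
clock: 18.77
eef_pos: [466.2, -107.8, 185.4]
eef_rot: [3.14, 0.003, 2.456]
wrist_force: [-0.6, 0.2, -2.3]
finger_gap: 43.7
finger_force: 18.0
```

>>> jog_arm --pt "0.08 0.14 0 0 0 0 0.75" --pt "0.22 0.38 0 0 0 0 0.75" --pt "0.362 0.629 0 0 0 0 0.75"

```text
clock: 19.02
eef_pos: [508.7, -31.6, 181.8]
eef_rot: [-3.14, -0.002, 2.454]
wrist_force: [0.3, -0.3, -2.0]
finger_gap: 43.5
finger_force: 18.0
```

>>> jog_arm --pt "0.17 0.3 0 0 0 0 0.75" --pt "0.362 0.629 0 0 0 0 0.75"

```text
clock: 19.18
eef_pos: [550.3, 41.3, 181.6]
eef_rot: [-3.14, -0.002, 2.455]
wrist_force: [0.7, -0.4, -1.8]
finger_gap: 43.6
finger_force: 18.0
```

>>> jog_arm --pt "0.15 0.25 0 0 0 0 0.75" --pt "0.28 0.48 0 0 0 0 0.75" --pt "0.362 0.629 0 0 0 0 0.75" --pt "0.362 0.629 0 0 0 0 0.75" --pt "0.362 0.629 0 0 0 0 0.75" --pt "0.362 0.629 0 0 0 0 0.75" --pt "0.362 0.629 0 0 0 0 0.75"

```text
clock: 19.77
eef_pos: [593.5, 114.4, 183.0]
eef_rot: [-3.141, -0.001, 2.455]
wrist_force: [0.1, 0.1, -3.0]
finger_gap: 43.6
finger_force: 18.0
```

>>> jog_arm --pt "0 0 -0.2 0 0 0 0.75" --pt "0 0 -0.45 0 0 0 0.75" --pt "0 0 -0.65 0 0 0 0.75" --pt "0 0 -0.78 0 0 0 0.75" --pt "0 0 -0.82 0 0 0 0.75" --pt "0 0 -0.82 0 0 0 0.75" --pt "0 0 -0.82 0 0 0 0.75" --pt "0 0 -0.82 0 0 0 0.75"

```text
clock: 20.43
eef_pos: [594.6, 115.2, 86.9]
eef_rot: [3.14, 0.002, 2.455]
wrist_force: [-0.1, -1.0, -1.0]
finger_gap: 43.5
finger_force: 18.0
```

>>> jog_arm --pt "0.014 0.03 0 0 0 0 0.75" --pt "0.014 0.03 -0.01 0 0 0 0.75" --pt "0.014 0.03 -0.02 0 0 0 0.75" --pt "0.014 0.03 -0.03 0 0 0 0.75" --pt "0.014 0.03 -0.04 0 0 0 0.75" --pt "0.014 0.03 -0.05 0 0 0 0.75" --pt "0.014 0.03 -0.05 0 0 0 0.75" --pt "0.014 0.03 -0.05 0 0 0 0.75"

```text
clock: 21.1
eef_pos: [595.6, 118.9, 79.3]
eef_rot: [-3.141, -0.0, 2.456]
wrist_force: [0.3, 0.1, -1.5]
finger_gap: 43.3
finger_force: 18.0
```

>>> jog_arm --pt "0.003 0 -0.006 0 0 0 0.75" --pt "0.003 0 -0.01 0 0 0 0.75" --pt "0.003 0 -0.01 0 0 0 0.75" --pt "0.003 0 -0.01 0 0 0 0.75"

```text
clock: 21.43
eef_pos: [596.1, 119.0, 78.4]
eef_rot: [3.141, 0.0, 2.456]
wrist_force: [-0.4, -0.7, -1.4]
finger_gap: 43.4
finger_force: 18.0
```

>>> jog_arm --pt "0 0 -0.005 0 0 0 0.75" --pt "0 0 -0.008 0 0 0 0.75" --pt "0 0 -0.008 0 0 0 0.75" --pt "0 0 -0.008 0 0 0 0.75"

```text
clock: 21.77
eef_pos: [596.3, 119.0, 78.3]
eef_rot: [3.141, 0.001, 2.456]
wrist_force: [-3.4, 0.3, 8.4]
finger_gap: 43.3
finger_force: 18.0
```

>>> jog_arm --pt "0 0 0.004 0 0 0 0.45" --pt "0 0 0.004 0 0 0 0.4" --pt "0 0 0.004 0 0 0 0.3" --pt "0 0 0.004 0 0 0 0.2" --pt "0 0 0.004 0 0 0 0.1"

```text
clock: 22.18
eef_pos: [595.9, 118.9, 77.6]
eef_rot: [-3.141, -0.0, 2.456]
wrist_force: [-0.8, -0.5, -0.5]
finger_gap: 72.9
finger_force: 0.0
```

>>> jog_arm --pt "0 0 0.1 0 0 0 0" --pt "0 0 0.35 0 0 0 0" --pt "0 0 0.65 0 0 0 0" --pt "0 0 0.9 0 0 0 0" --pt "0 0 0.95 0 0 0 0" --pt "0 0 0.95 0 0 0 0"

```text
clock: 22.68
eef_pos: [596.8, 119.1, 194.9]
eef_rot: [3.138, 0.003, 2.456]
wrist_force: [0.3, -0.7, -0.1]
finger_gap: 94.4
finger_force: 0.0
```

>>> jog_arm --pt "-0.01 -0.932 0 0 0 0 0" --pt "-0.01 -0.932 0 0 0 0 0" --pt "-0.01 -0.932 0 0 0 0 0"

```text
clock: 22.93
eef_pos: [593.9, 4.7, 190.3]
eef_rot: [-3.14, -0.002, 2.456]
wrist_force: [-0.1, 0.4, -0.3]
finger_gap: 94.0
finger_force: 0.0
```

>>> jog_arm --pt "-0.01 -0.932 0 0 0 0 0" --pt "-0.01 -0.932 0 0 0 0 0" --pt "-0.01 -0.932 0 0 0 0 0"

```text
clock: 23.18
eef_pos: [592.6, -107.8, 190.3]
eef_rot: [-3.14, -0.002, 2.454]
wrist_force: [0.8, -0.5, 0.1]
finger_gap: 93.9
finger_force: 0.0
```

>>> jog_arm --pt "-0.01 -0.932 0 0 0 0 0" --pt "-0.01 -0.932 0 0 0 0 0" --pt "-0.01 -0.932 0 0 0 0 0"

```text
clock: 23.43
eef_pos: [591.3, -219.7, 190.2]
eef_rot: [-3.141, -0.002, 2.454]
wrist_force: [-0.3, -0.2, -0.1]
finger_gap: 93.7
finger_force: 0.0
```

>>> jog_arm --pt "-0.01 -0.932 0 0 0 0 0.36" --pt "-0.01 -0.932 0 0 0 0 0.36" --pt "-0.01 -0.932 0 0 0 0 0.36" --pt "-0.01 -0.932 0 0 0 0 0.36" --pt "-0.01 -0.932 0 0 0 0 0.36" --pt "-0.01 -0.932 0 0 0 0 0.36"

```text
clock: 23.93
eef_pos: [591.0, -327.7, 190.5]
eef_rot: [-3.142, -0.002, 2.456]
wrist_force: [-0.6, -0.1, 0.7]
finger_gap: 60.9
finger_force: 0.0
```

```bash
python3 snap.py w5; python3 caps.py w5 '{"j4":(317,190,62)}'
```

```text
23.9333 [ 591.  -327.7  190.5] [-3.142e+00 -2.000e-03  2.456e+00]
j4 10 (318.9, 193.1) axes [32.4 33. ] diam 35.5 xy [ 591.1 -328.4]
```

View pics/w5.png

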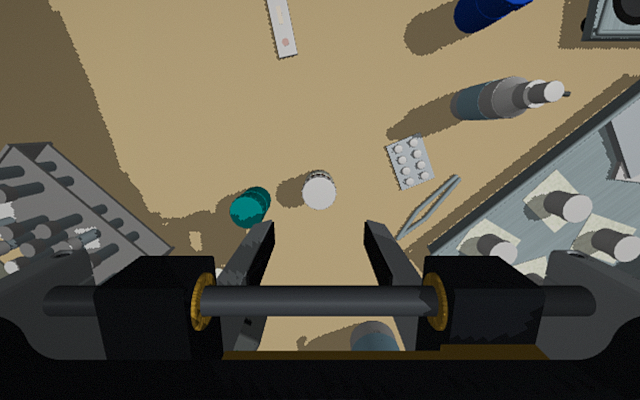

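Wrist view: jar_4's cap is at (318,193), with the turquoise jar at (250,208) clear of the part-closed fingers. Descend.

>>> jog_arm --pt "0.002 -0.006 -0.3 0 0 0 0.36" --pt "0.002 -0.006 -0.5 0 0 0 0.36" --pt "0.002 -0.006 -0.75 0 0 0 0.36" --pt "0.002 -0.006 -1 0 0 0 0.36"

```text
clock: 24.32
eef_pos: [591.8, -327.6, 70.9]
eef_rot: [3.141, 0.001, 2.457]
wrist_force: [1.0, -1.2, -0.3]
finger_gap: 60.3
finger_force: 0.0
```

>>> jog_arm --pt "0 0 -0.15 0 0 0 0.36" --pt "0 0 -0.23 0 0 0 0.36" --pt "0 0 -0.23 0 0 0 0.36" --pt "0 0 -0.23 0 0 0 0.4" --pt "0 0 -0.23 0 0 0 0.6"

```text
clock: 24.73
eef_pos: [592.3, -329.2, 46.0]
eef_rot: [3.141, 0.002, 2.456]
wrist_force: [-0.2, -0.1, 0.0]
finger_gap: 52.9
finger_force: 0.0
```

>>> jog_arm --pt "0 0 0 0 0 0 0.8" --pt "0 0 0 0 0 0 0.8" --pt "0 0 0 0 0 0 0.8" --pt "0 0 0 0 0 0 0.8" --pt "0 0 0 0 0 0 0.8" --pt "0 0 0 0 0 0 0.8" --grip_force 15

```text
clock: 25.23
eef_pos: [592.0, -329.4, 45.3]
eef_rot: [3.141, 0.002, 2.456]
wrist_force: [0.5, 0.7, 6.9]
finger_gap: 37.9
finger_force: 15.0
```

>>> jog_arm --pt "0 0 0.05 0 0 0 0.8" --pt "0 0 0.2 0 0 0 0.8" --pt "0 0 0.45 0 0 0 0.8" --pt "0 0 0.7 0 0 0 0.8" --pt "0 0 0.95 0 0 0 0.8"

```text
clock: 25.65
eef_pos: [591.1, -329.0, 159.5]
eef_rot: [-3.141, -0.001, 2.456]
wrist_force: [0.3, -0.8, -0.8]
finger_gap: 37.8
finger_force: 15.0
```

>>> jog_arm --pt "0 0 0.25 0 0 0 0.8" --pt "0 0 0.4 0 0 0 0.8" --pt "0 0 0.45 0 0 0 0.8" --pt "0 0 0.45 0 0 0 0.8" --pt "0 0 0.45 0 0 0 0.8"

```text
clock: 26.07
eef_pos: [591.1, -329.0, 210.7]
eef_rot: [-3.141, -0.002, 2.456]
wrist_force: [0.5, 0.4, -1.2]
finger_gap: 38.1
finger_force: 15.0
```

>>> jog_arm --pt "0.02 0.15 0 0 0 0 0.8" --pt "0.06 0.4 0 0 0 0 0.8" --pt "0.09 0.65 0 0 0 0 0.8" --pt "0.122 0.842 0 0 0 0 0.8"

```text
clock: 26.4
eef_pos: [605.7, -225.3, 210.2]
eef_rot: [-3.141, -0.003, 2.456]
wrist_force: [0.3, -0.8, -1.0]
finger_gap: 37.7
finger_force: 15.0
```

>>> jog_arm --pt "0.04 0.3 0 0 0 0 0.8" --pt "0.08 0.6 0 0 0 0 0.8" --pt "0.122 0.842 0 0 0 0 0.8"

```text
clock: 26.65
eef_pos: [620.1, -123.8, 210.4]
eef_rot: [-3.141, -0.003, 2.456]
wrist_force: [0.2, -0.5, -0.8]
finger_gap: 37.9
finger_force: 15.0
```

>>> jog_arm --pt "0.04 0.3 0 0 0 0 0.8" --pt "0.08 0.6 0 0 0 0 0.8" --pt "0.122 0.842 0 0 0 0 0.8"

```text
clock: 26.9
eef_pos: [634.6, -22.7, 210.4]
eef_rot: [-3.14, -0.002, 2.457]
wrist_force: [-0.1, 0.2, -1.0]
finger_gap: 37.6
finger_force: 15.0
```

>>> jog_arm --pt "0.04 0.3 0 0 0 0 0.8" --pt "0.08 0.6 0 0 0 0 0.8" --pt "0.115 0.8 0 0 0 0 0.8" --pt "0.122 0.842 0 0 0 0 0.8" --pt "0.122 0.842 0 0 0 0 0.8" --pt "0.122 0.842 0 0 0 0 0.8" --pt "0.122 0.842 0 0 0 0 0.8"

```text
clock: 27.48
eef_pos: [649.7, 73.9, 211.5]
eef_rot: [-3.141, -0.001, 2.455]
wrist_force: [0.2, -0.1, -0.9]
finger_gap: 37.6
finger_force: 15.0
```

```bash
python3 snap.py w6
```

```text
27.4833 [649.7  73.9 211.5] [-3.141e+00 -1.000e-03  2.455e+00]
```

View pics/w6.png

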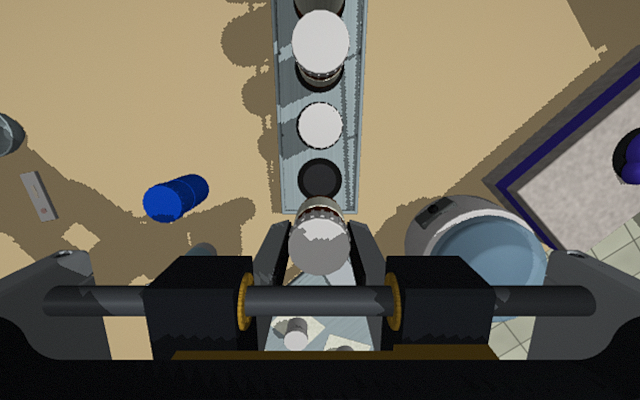

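Wrist view: jar_2 (320,40) and jar_3 (320,125) are centred in the rack and pad_4 is free at (320,178). The lidded pot to the right at (480,250) needs a clearance check.

```bash
python3 caps.py w6 '{"j2":(320,40,120),"j3":(320,125,98)}'; python3 - <<'E'
from h import *
P=np.load("pics/w6.npy")
print("pad4",onz(*ray(C["wrist"],320,179,P),14)[:2])
print("held",onz(*ray(C["wrist"],319.5,244,P),P[0][2]+17))
u=np.array([-.774,.633]);v=np.array([-.633,-.774]);p4=np.array([650.5,74.5])
X=tri([ray(C["scene"],330,308),ray(C["side"],407,130)]);print("pot lid rim centre approx",X, (X[:2]-p4)@u,(X[:2]-p4)@v)
for z in(80,100,120):   # left edge of pot in wrist view
    q=onz(*ray(C["wrist"],407,237,P),z)[:2]; print(z,q,(q-p4)@u,(q-p4)@v)
E
```

```text
j2 1 (320.5, 41.0) axes [57.9 62.8] diam 56.0 xy [541.5 163.7]
j3 6 (320.0, 125.0) axes [43.1 44.3] diam 43.6 xy [594.6 119.8]
pad4 [648.66863042  75.81242194]
held [646.91933555  76.01704117 228.53634122]
pot lid rim centre approx [845.01027418 166.61595672  76.87405576] -92.2415516118416 -194.42275405223342
80 [755.12063829 118.07719666] -53.39200855667042 -99.95361425259395
100 [744.47414717 118.1380748 ] -45.11308855669864 -93.26150505654061
120 [733.82765604 118.19895295] -36.83416855672685 -86.56939586048728
```

Positions match; body bottom stays about 148 mm up, above the pot. Lower jar_4.

>>> jog_arm --pt "0.009 -0.012 -0.2 0 0 0 0.8" --pt "0.009 -0.012 -0.45 0 0 0 0.8" --pt "0.009 -0.012 -0.7 0 0 0 0.8" --pt "0.009 -0.012 -0.95 0 0 0 0.8" --pt "0.009 -0.012 -1 0 0 0 0.8"

```text
clock: 27.95
eef_pos: [648.8, 72.2, 86.9]
eef_rot: [-3.137, -0.005, 2.454]
wrist_force: [-0.7, -0.1, -1.5]
finger_gap: 37.4
finger_force: 15.0
```

>>> jog_arm --pt "0 0 -0.08 0 0 0 0.8" --pt "0 0 -0.14 0 0 0 0.8" --pt "0 0 -0.18 0 0 0 0.8" --pt "0 0 -0.18 0 0 0 0.8" --pt "0 0 -0.18 0 0 0 0.8" --pt "0 0 -0.18 0 0 0 0.8"

```text
clock: 28.45
eef_pos: [651.5, 73.6, 71.6]
eef_rot: [3.141, 0.001, 2.456]
wrist_force: [-0.4, 0.1, -1.3]
finger_gap: 37.7
finger_force: 15.0
```

>>> jog_arm --pt "0 0 -0.03 0 0 0 0.8" --pt "0 0 -0.06 0 0 0 0.8" --pt "0 0 -0.075 0 0 0 0.8" --pt "0 0 -0.085 0 0 0 0.8" --pt "0 0 -0.092 0 0 0 0.8" --pt "0 0 -0.092 0 0 0 0.8" --pt "0 0 -0.092 0 0 0 0.8" --pt "0 0 -0.092 0 0 0 0.8"

```text
clock: 29.12
eef_pos: [651.1, 73.6, 59.5]
eef_rot: [3.142, 0.0, 2.456]
wrist_force: [-0.5, 0.6, -0.9]
finger_gap: 37.6
finger_force: 15.0
```

>>> jog_arm --pt "0 0 -0.004 0 0 0 0.8" --pt "0 0 -0.007 0 0 0 0.8" --pt "0 0 -0.007 0 0 0 0.8" --pt "0 0 -0.007 0 0 0 0.8"

```text
clock: 29.45
eef_pos: [651.3, 73.5, 59.2]
eef_rot: [3.141, 0.001, 2.456]
wrist_force: [-1.4, 0.0, 6.0]
finger_gap: 37.7
finger_force: 15.0
```

>>> jog_arm --pt "0 0 0.004 0 0 0 0.5" --pt "0 0 0.004 0 0 0 0.45" --pt "0 0 0.004 0 0 0 0.35" --pt "0 0 0.004 0 0 0 0.25" --pt "0 0 0.004 0 0 0 0.2"

```text
clock: 29.87
eef_pos: [651.0, 73.6, 59.0]
eef_rot: [-3.141, -0.0, 2.456]
wrist_force: [-0.3, 0.3, -0.2]
finger_gap: 67.6
finger_force: 0.0
```

>>> jog_arm --pt "0 0 0.1 0 0 0 0.2" --pt "0 0 0.35 0 0 0 0.2" --pt "0 0 0.65 0 0 0 0.2" --pt "0 0 0.95 0 0 0 0.2" --pt "0 0 1 0 0 0 0.2"

```text
clock: 30.28
eef_pos: [653.0, 73.7, 187.2]
eef_rot: [3.135, 0.007, 2.456]
wrist_force: [-0.7, 0.8, 1.4]
finger_gap: 74.9
finger_force: 0.0
```

>>> jog_arm --pt "0.2 -0.2 0.3 0 0 0 0.2" --pt "0.3 -0.3 0.4 0 0 0 0.2" --pt "0.3 -0.3 0.4 0 0 0 0.2" --pt "0.3 -0.3 0.4 0 0 0 0.2" --pt "0.3 -0.3 0.4 0 0 0 0.2"

```text
clock: 30.7
eef_pos: [686.5, 37.9, 226.3]
eef_rot: [-3.141, -0.001, 2.456]
wrist_force: [-0.4, 0.8, -0.0]
finger_gap: 75.0
finger_force: 0.0
```

```bash
python3 snap.py w7; python3 - <<'E'
from cell import manip
import cv2,numpy as np
a=manip.camera("side")["frame"][:,:,::-1]; w=cv2.imread("pics/w7.png")[:280,150:500]
a=cv2.resize(a[90:310,220:400],None,fx=2.5,fy=2.5,interpolation=3); 
o=np.zeros((550,800,3),np.uint8); o[:a.shape[0],:450]=a; o[:280,450:]=w; cv2.imwrite("pics/fin.png",o)
E
```

```text
30.7 [686.5  37.9 226.3] [-3.141e+00 -1.000e-03  2.456e+00]
```

View pics/fin.png

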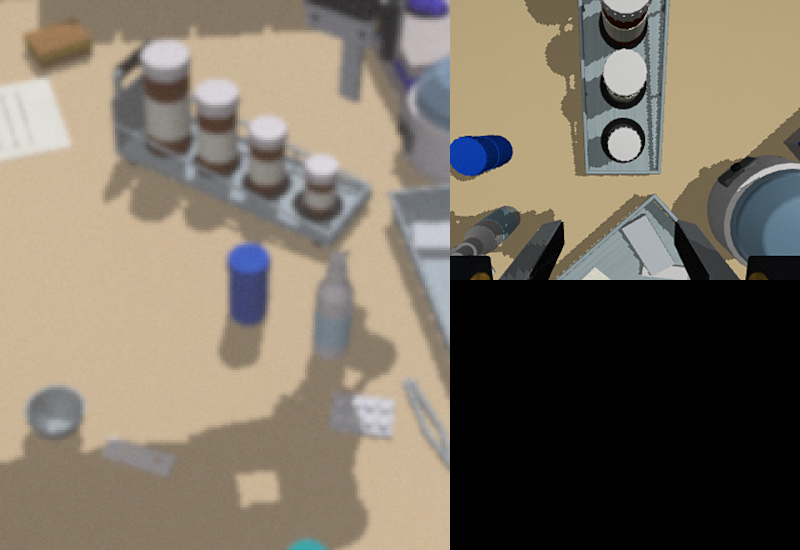

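All four jars stand upright, in descending height from the handle, and jar_4's cap is centred over its pad at (624,143). The spray bottle is still standing and the gripper is clear, so I am handing it in.

```bash
python3 -c "
from cell import manip
print(manip.sign_off())"
```

```text
the job is handed in; nothing more can be done
None
```

I handed the job in at about 31 s: all four jars are upright on their pads, tallest by the handle down to shortest at the low end, each set down gently. In the last picture the spray bottle was still standing.

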